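# Nip a glass pane in the glazier's edging clamp

### The job

Clamp the pane in the edging clamp, ready for its edge to be dressed: press the brake lever's thumb pad so that its shoe tips up off the rail and, keeping it pressed all the while, slide the jaw along and gently push the pane home, flat against the fixed block, until the rubber bumper is squeezed firmly against it; then let the lever up so that the brake holds the pane nipped. Glass edges chip, so feel your way rather than ram it, and leave the other things on the bench alone.

Things in the scene. Friction and masses are not known exactly. Their poses are not given: they have to be found in the camera images.
- bed: The clamp, screwed to the bench: wooden bed 200 (x) by 570 (y) by 15 mm with a 3 mm grey felt for the pane (felt top 18 mm up). Origin: mid underside, on the bench; y runs along the clamp from the sliding jaw towards the fixed block, z up. An aluminium rail 30 mm wide runs along y at x = -68 mm, its top 40 mm up.
- block_face (a point): Foot of the fixed aluminium block's face, on the pane's line, at felt height: 240 mm to +y and 35 mm to +x of the bed's origin. The block stands across the bed at its +y end, 50 mm high; its face looks to -y.
- jaw_slide (a joint): The jaw's carriage, astride the rail, with jaw and brake lever on it: slides along the bed's y, in m, growing towards the fixed block, from -0.06 to 0.17. With the brake off it slides against 1 to 2 N; with the brake on it grips the rail: some 13 N are needed to drag it forward, far more to push it back.
- jaw: Grey jaw plate on the carriage, 170 mm across, 12 mm thick, its top 72 mm above the bench. Origin: on the rail's centreline, 40 mm above the bench, at the plate's front (+y) face; axes as the bed's. 103 mm to +x of it, on the pane's line and 31 mm above the bench, an adjusting screw carries a round rubber bumper, diameter 23 mm, that meets the pane's end.
- bumper_hole (a point): Where the bumper's screw comes out of the jaw's front face; rod and knob stick out up to 51 mm behind the plate. The bumper's tip stands 9 to 39 mm in front (+y) of this point, as somebody last left the screw: not measured, find the pane by feel. The rubber gives about 1 mm for each 4 N, 4 mm at most, then is solid.
- brake (a joint): The brake lever, a steel rocker, in rad: 0 with its rubber shoe sitting on the rail (brake on), growing as the thumb pad is pressed and the shoe tips up; 0.16 at its stop. A spring holds the shoe down: the pad begins to move at about 7.5 N and needs about 12 N at the stop. From 0.05 rad the shoe is well clear of the rail.
- lever: The steel brake lever. Origin: the pin on which it rocks, 52 mm above the bench over the rail, 93 mm behind the jaw's front face. The thumb pad's centre is 60 mm in front (+y) of the pin, the shoe 34 mm behind it.
- thumb_pad (a point): Centre of the top of the lever's ribbed steel thumb pad, 38 by 38 mm, 66 mm above the bench with the brake on; the pad sinks 9.5 mm to the lever's stop. It lies right behind the jaw plate, whose rear face is 21 mm to +y of this point and rises 6 mm higher than the pad, so a finger pressing the pad can push the jaw forward by that face. Do not press it with more than 25 N.
- pane: Dark glass pane 120 (x) by 200 (y) by 6 mm, 0.3 to 0.45 kg, loose on the felt. Origin: centre of its underside; y along the clamp. It starts a little askew, 10 to 30 mm short of the block; home, its centre is 140 mm to +y of the bed's origin. It slides at 1.3 to 3.5 N. Held home, the bumper should bear on it with 4 to 9 N; its edge chips above 12 N.
- spray_can: White spray can with a red cap, 65 mm diameter, 204 mm high, standing on the bench; origin at its foot. Leave alone.
- oil_bottle: Green glass bottle, 60 mm diameter, 190 mm high, standing on the bench; origin at its foot. Leave alone.
- grinder: Angle grinder with a blue-green barrel, about 320 mm long, 75 mm high, lying on the bench; origin under its barrel. Leave alone.
- pliers: Glass-running pliers, 200 mm long, 16 mm high, lying on the bench; origin under their middle. Leave alone.
There are look-alikes about, which are no part of the job. Of the things like the pane, leave any that is green or orange; of the rest the larger one is meant.

How it is judged:
By the outcome, as a careful person would: the job done as asked, in the order asked, and still so for the second after the job is handed in, with the robot touching nothing.
It also fails if it takes over 64 s, if anything falls off the work surface, if the arm or the gripper's body presses on something with over 40 N, if the wrist force passes 120 N, or if a joint passes its speed limit or range.

### The arm

A 6-joint arm with a two-finger parallel gripper is mounted at the origin on the work surface. World frame = base frame: x ahead of the robot, y to its left, z up, the work surface at z = 0. Lengths are in m, angles in rad, forces in N, time in s.
With the tool pointing down it reaches from about 0.225 to 0.875 m from the base axis. Payload 3.4 kg.
Tool frame: the origin (TCP) lies at the very end of the fingers, on their centre line; the grasp point (between the pads) lies arm.grasp_offset behind it (arm.grasp_offset is the distance from the TCP to the grasp point, in m); z points along the fingers, y is the line along which they close (so a half turn about z gives the same grasp; the last joint's range is limited). The gripper opens to 85 mm and grips with 20 to 120 N. Pads are 22 mm wide; open, the fingers measure 114 mm over their backs; the gripper's body (76 mm by 85 mm) begins 54 mm behind the grasp point. The pads swing forward as they close: fully open they stand 13 mm farther back than shut.
Start: joints at [1.076, 0.276, 1.505, -0, 1.361, -0.121], TCP at [0.21, 0.535, 0.231] pointing down, gripper open.
Joint ranges: [-2.89, 2.89], [-0.75, 2.08], [0.22, 2.7], [-1.18, 4.32], [0.11, 2.71], [-2.7, 2.7]. Speed limits (rad/s): [2.57, 2.57, 3.14, 3.14, 3.14, 3.14].

### API

Orientations are given as a 3x3 rotation matrix whose columns are the frame's x, y, z axes.
In Python, from plant import readout, eyes, ticket, trace, tip_of, arm gives the robot as it stands. The module is installed in compiled form; this text tells all that it offers.
- The arm moves only by the tool play_rows, never from a script. Its argument "targets" is a list of rows, each a list of 6 numbers: the shift along the tool's x, y, z in units of 25 mm (1.0 is 25 mm), then the turn, a rotation vector about the tool's x, y, z in units of 10 degrees (1.0 is 10 degrees). A call has 1 to 10 rows; each row is the pose to reach, as a shift and turn from the pose commanded when the call began, along the tool's axes at that moment; what a row does not reach only later rows make up. A row lasts 1/8 s, in which the tool goes at most 62.5 mm and 10.7 degrees, less where a joint would pass 70% of its speed; a pose out of reach is approached as far as the arm can. A call with a gripper value outside its range is refused whole. "hand" is the closure, from -1 (fully open) to 1 (shut), set as the call begins (left out, the last holds). The fingers move at their own pace and stop on an object; "grip_force" is the grip in N (left out, the last holds). Time passes only in rows, so rows that repeat a pose let the fingers close. It gives the time, the measured TCP pose, the force, the opening and the grip force at its end, in the units of the state.
- readout.get_state(): the state, without advancing time (a new reading comes with each control period).
- eyes.read_camera(name): name is "scene" or "top"; returns a dict with "pixels" (400x640x3 uint8, red, green, blue), "fx", "fy", "cx", "cy" (pixels), "camera_from_world" (4x4, takes a point from world to camera coordinates). Camera axes: x right, y down, z forward; pixel columns grow to the right and rows downward; lengths in m; the calibration is good to about 2 mm. A picture is of the moment at which its call begins. There is no depth.
- ticket.sign_off(): hands the job in; it is judged then, once.
Trained networks look in a picture, given as the dict that the camera call returned (one of the last four; its "shot" number tells which), for a name from the list of things; names that differ only in an ending like _2 or _b are one class to them, and where a whole thing is asked for, a point or a joint stands for the part that bears it (a point fixed in the world has none). Each returns a list of dicts, best first, with "conf" (0 to 1); they miss things now and then, are a little off and sometimes report something else, mostly with a low value. They report only what shows in the picture. A call takes as long as a camera call. They do not tell look-alikes from the thing itself.
- trace(picture, name): "mask" (400x640 bool, what is visible of it).
- tip_of(picture, name): "point" ([x, y, z] in m, in world coordinates, good to about 4 mm: a listed point, or the origin of a listed thing).
The state is a dict: "clock": time; "q": joint angles; "joint_velocities": joint speeds; "joint_torque": joint torques, N m; "tool_pos": TCP position; "ee_rot": TCP orientation; "ft_force": force on the tool from outside, world axes, zero at the start; "torque": the same for the moment, N m; "grip_width": finger opening in m; "grip_force": force on a finger pad.
Only numpy, scipy, OpenCV 4.12 (cv2) and the standard library are available. Lean on these libraries where they do the work, as an engineer would, in place of code of your own. Each camera call takes 0.05 s, during which the arm holds its last target. There are 200 camera calls.

## Working session

There is one attempt and no reset: what is moved stays moved. The work goes in short steps, Python scripts to look and compute and a tool call to move; the robot and the scene stay as the last step left them, time stands still between calls to the robot, and variables do not carry over. Pictures are saved under pics/ and viewed, at most 10 in all, crops included, and the job is handed in when it is done.

Besides the shell and the picture viewer there is one more tool, called after "Request:" by a JSON object that holds its "name" and its "arguments", one argument or row to a line. play_rows: Moves the arm, as the interface text tells. Its arguments: {"type":"object","properties":{"targets":{"type":"array"},"hand":{"type":"number"},"grip_force":{"type":"number"}},"required":["targets"]}

```bash
mkdir -p pics; python3 - <<'E'
from plant import readout, eyes, tip_of, arm
import cv2, numpy as np
s=readout.get_state(); print({k:np.round(v,3).tolist() for k,v in s.items()}, arm.grasp_offset)
for c in ("top","scene"):
    p=eyes.read_camera(c); cv2.imwrite(f"pics/{c}0.png",p["pixels"][:,:,::-1])
    T=p["camera_from_world"]
    for n in ["bed","block_face","jaw","bumper_hole","lever","thumb_pad","pane","spray_can","oil_bottle","grinder","pliers"]:
        for d in tip_of(p,n)[:3]:
            q=T@np.r_[d["point"],1]; print(c,n,round(d["conf"],2),np.round(d["point"],3),np.round([p["fx"]*q[0]/q[2]+p["cx"],p["fy"]*q[1]/q[2]+p["cy"]]))
E
```

```text
{'clock': 0.0, 'q': [1.076, 0.277, 1.506, -0.0, 1.361, -0.121], 'joint_velocities': [-0.0, -0.0, 0.0, 0.001, 0.001, 0.002], 'joint_torque': [0.001, -41.677, -24.58, -0.0, 0.011, -0.0], 'tool_pos': [0.21, 0.535, 0.23], 'ee_rot': [[-0.931, 0.365, -0.001], [0.365, 0.931, -0.002], [0.0, -0.002, -1.0]], 'ft_force': [-0.223, 0.669, 0.29], 'torque': [0.031, 0.024, -0.027], 'grip_force': 0.0, 'grip_width': 0.086} 0.0187
top bed 0.82 [ 0.59  -0.01  -0.002] [311. 185.]
top block_face 0.7 [0.572 0.237 0.019] [235. 187.]
top jaw 0.61 [ 0.542 -0.09   0.042] [336. 199.]
top bumper_hole 0.58 [ 0.639 -0.069  0.031] [330. 169.]
top bumper_hole 0.34 [ 0.595 -0.007  0.   ] [311. 183.]
top lever 0.78 [ 0.562 -0.181  0.052] [365. 193.]
top thumb_pad 0.57 [ 0.547 -0.121  0.068] [346. 197.]
top pane 0.98 [0.332 0.111 0.002] [272. 263.]
top pane 0.91 [0.734 0.343 0.001] [206. 139.]
top pane 0.79 [0.599 0.124 0.019] [270. 180.]
top spray_can 0.76 [0.636 0.518 0.001] [151. 167.]
top oil_bottle 0.65 [ 0.489  0.497 -0.002] [155. 211.]
top grinder 0.81 [ 0.423 -0.587 -0.002] [488. 241.]
top pliers 0.87 [ 0.292 -0.334  0.001] [409. 280.]
scene bed 0.94 [ 0.587 -0.005  0.   ] [329. 219.]
scene block_face 0.88 [0.568 0.233 0.015] [384. 189.]
scene jaw 0.83 [ 0.541 -0.094  0.037] [301. 213.]
scene bumper_hole 0.65 [ 0.641 -0.069  0.026] [320. 234.]
scene lever 0.47 [ 0.56  -0.184  0.051] [280. 224.]
scene thumb_pad 0.8 [ 0.552 -0.123  0.064] [295. 214.]
scene pane 0.95 [0.599 0.127 0.022] [363. 205.]
scene pane 0.87 [0.307 0.372 0.002] [382. 132.]
scene pane 0.82 [0.332 0.114 0.003] [328. 158.]
scene spray_can 0.94 [ 0.64   0.518 -0.002] [458. 180.]
scene oil_bottle 0.6 [ 0.488  0.497 -0.002] [431. 154.]
scene grinder 0.55 [ 0.42  -0.581  0.002] [162. 242.]
scene grinder 0.28 [ 0.64   0.517 -0.001] [458. 180.]
scene pliers 0.86 [ 0.296 -0.336 -0.003] [217. 192.]
scene pliers 0.22 [ 0.55  -0.121  0.063] [295. 214.]
```

View pics/top0.png

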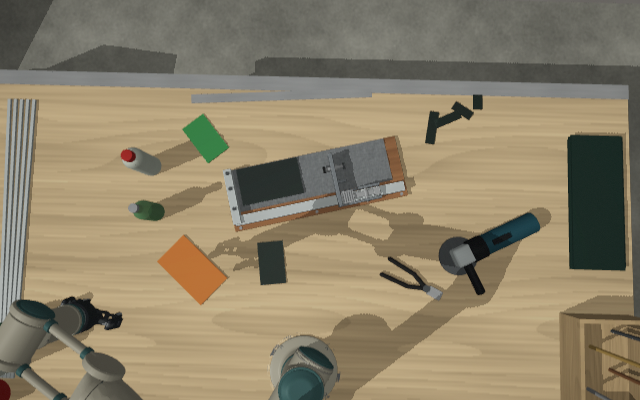

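View pics/scene0.png

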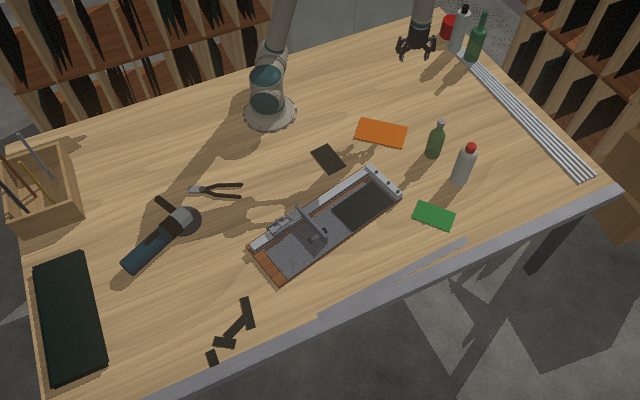

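```bash
cat > h.py <<'E'
import numpy as np, cv2
from plant import readout, eyes, tip_of, trace
from scipy.optimize import least_squares
def uv(p,P):
    P=np.atleast_2d(P); T=p["camera_from_world"]; q=P@T[:3,:3].T+T[:3,3]
    return np.c_[p["fx"]*q[:,0]/q[:,2]+p["cx"],p["fy"]*q[:,1]/q[:,2]+p["cy"]]
def back(p,px,z):
    T=p["camera_from_world"];R=T[:3,:3];c=-R.T@T[:3,3]
    px=np.atleast_2d(px).astype(float)
    d=np.c_[(px[:,0]-p["cx"])/p["fx"],(px[:,1]-p["cy"])/p["fy"],np.ones(len(px))]@R
    return c+d*((z-c[2])/d[:,2])[:,None]
E
python3 - <<'E'
from h import *
obs=[]
loc={"bed":(0,0,0),"block_face":(.035,.24,.018)}
jl={"jaw":(-.068,0,.04),"bumper_hole":(.035,0,.031),"lever":(-.068,-.093,.052),"thumb_pad":(-.068,-.033,.066)}
for c in ("top","scene"):
    p=eyes.read_camera(c)
    for n in list(loc)+list(jl):
        for d in tip_of(p,n)[:1]: obs.append((n,d["point"]))
    m=trace(p,"bed")[0]["mask"].astype(np.uint8)
    cn=max(cv2.findContours(m,0,2)[0],key=cv2.contourArea)[:,0]
    r=cv2.minAreaRect(back(p,cn,.018)[:,:2].astype(np.float32)); print(c,r)
    for k,d in enumerate(trace(p,"pane")):
        cn=max(cv2.findContours(d["mask"].astype(np.uint8),0,2)[0],key=cv2.contourArea)[:,0]
        print("pane",d["conf"],cv2.minAreaRect(back(p,cn,.024)[:,:2].astype(np.float32)))
    if c=="top": cv2.imwrite("pics/crop.png",cv2.resize(p["pixels"][125:240,215:415,::-1],(800,460),interpolation=cv2.INTER_CUBIC))
def f(v):
    x,y,a,s=v; o=[]
    for n,P in obs:
        l=np.array(loc[n] if n in loc else jl[n]); 
        if n in jl: l=l+[0,s,0]
        o+=[x+l[0]*np.cos(a)-l[1]*np.sin(a)-P[0],y+l[0]*np.sin(a)+l[1]*np.cos(a)-P[1]]
    return o
r=least_squares(f,[.59,0,.2,-.1],loss="soft_l1",f_scale=.004); print(r.x,np.round(np.array(r.fun).reshape(-1,2),3).tolist())
E
```

```text
top ((0.5959548354148865, -0.020053774118423462), (0.20605410635471344, 0.5729663968086243), 13.244074821472168)
pane 0.89 ((0.5978281497955322, 0.12464380264282227), (0.12011494487524033, 0.19973763823509216), 13.493919372558594)
pane 0.88 ((0.30669233202934265, 0.36225032806396484), (0.19956377148628235, 0.11980285495519638), 47.34249496459961)
pane 0.79 ((0.3386419415473938, 0.10888846218585968), (0.13837158679962158, 0.0850657969713211), 6.299994468688965)
pane 0.67 ((0.7327457666397095, 0.3396160304546356), (0.14315998554229736, 0.08512703329324722), 39.240203857421875)
pane 0.54 ((0.5815191864967346, -0.12712617218494415), (0.2069179266691208, 0.1251111924648285), 60.95174789428711)
scene ((0.5878686904907227, -0.02103447914123535), (0.2208600640296936, 0.5893124938011169), 13.927775382995605)
pane 0.86 ((0.5954715013504028, 0.12245426326990128), (0.1317557394504547, 0.20732472836971283), 13.59787368774414)
pane 0.79 ((0.32107973098754883, 0.355813205242157), (0.19527041912078857, 0.12220767885446548), 47.98545837402344)
pane 0.77 ((0.34894508123397827, 0.1035342887043953), (0.1399715691804886, 0.08303972333669662), 6.513670444488525)
pane 0.65 ((0.7449528574943542, 0.33415162563323975), (0.14195390045642853, 0.08814161270856857), 40.534000396728516)
pane 0.21 ((0.5353807806968689, -0.1595054566860199), (0.03843483701348305, 0.12561669945716858), 13.064091682434082)
[ 0.59105317 -0.00821433  0.23901969 -0.06911449] [[-0.002, 0.001], [-0.001, -0.002], [0.001, 0.001], [0.002, 0.0], [0.002, -0.004], [0.007, -0.002], [-0.001, 0.001], [0.001, 0.007], [0.001, 0.002], [-0.035, -0.309], [-0.003, 0.002]]
```

View pics/crop.png

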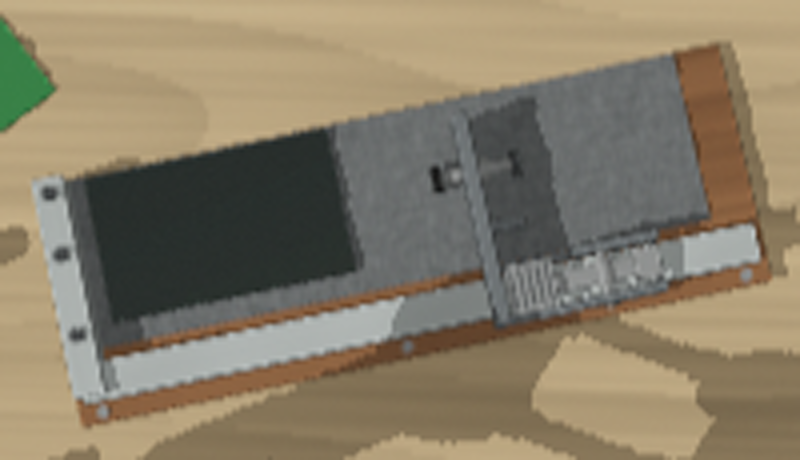

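Candidates for the pane in top view: dark one on the clamp (270,180), small dark one (272,263), green (206,139), orange (193,268). I choose the one on the clamp; it measures 120×200 mm, and the crop confirms that it lies on the felt, just short of the block. The jaw is mid-bed, with the pad behind it at about (346,197). Next I move above the pad with the fingers shut.

Request:
{"name": "play_rows", "arguments": {
  "targets": [
    [-22.1,-19.4,1,0,0,5.5],
    [-22.1,-19.4,1,0,0,5.5],
    [-22.1,-19.4,1,0,0,5.5],
    [-22.1,-19.4,1,0,0,5.5],
    [-22.1,-19.4,1,0,0,5.5],
    [-22.1,-19.4,1,0,0,5.5],
    [-22.1,-19.4,1,0,0,5.5],
    [-22.1,-19.4,1,0,0,5.5],
    [-22.1,-19.4,1,0,0,5.5],
    [-22.1,-19.4,1,0,0,5.5]
  ],
  "hand": 1,
  "grip_force": 40
}}

```text
clock: 3.35
tool_pos: [0.4974, -0.0217, 0.2103]
ee_rot: [[-0.234, 0.972, 0.001], [0.972, 0.234, 0.0], [0.0, 0.001, -1.0]]
ft_force: [1.3, 0.3, -0.3]
grip_width: -0.0001
grip_force: 0.0
```

Request:
{"name": "play_rows", "arguments": {
  "targets": [
    [-2,0.5,0,0,0,0],
    [-4,1.1,0,0,0,0],
    [-4.2,1.1,2,0,0,0],
    [-4.2,1.1,4,0,0,0],
    [-4.2,1.1,4,0,0,0],
    [-4.2,1.1,4,0,0,0]
  ]
}}

```text
clock: 4.1
tool_pos: [0.5492, -0.1156, 0.1116]
ee_rot: [[-0.235, 0.972, 0.002], [0.972, 0.235, -0.001], [-0.001, 0.002, -1.0]]
ft_force: [0.1, 0.3, 0.5]
grip_width: 0.0002
grip_force: 0.0
```

```bash
python3 - <<'E'
from h import *
s=readout.get_state();print(s["clock"],np.round(s["tool_pos"],4),np.round(s["ft_force"],2))
ims=[]
for c in ("top","scene"):
    p=eyes.read_camera(c)
    for n in ("thumb_pad","jaw","lever"):
        for d in tip_of(p,n)[:1]: print(c,n,d["conf"],np.round(d["point"],4))
    u=uv(p,s["tool_pos"])[0]; print(u)
    x,y=np.clip(u.astype(int)-[40,50],0,None); ims.append(cv2.resize(p["pixels"][y:y+100,x:x+80,::-1],(400,500),interpolation=cv2.INTER_CUBIC))
cv2.imwrite("pics/near.png",np.hstack(ims)); print(readout.get_state()["clock"])
E
```

```text
4.1 [ 0.5492 -0.1156  0.1116] [0.08 0.33 0.54]
top jaw 0.68 [ 0.5416 -0.0929  0.0388]
[345.1824049  194.76820396]
scene jaw 0.78 [ 0.5419 -0.0963  0.0408]
[295.92928423 205.43974161]
4.5
```

View pics/near.png

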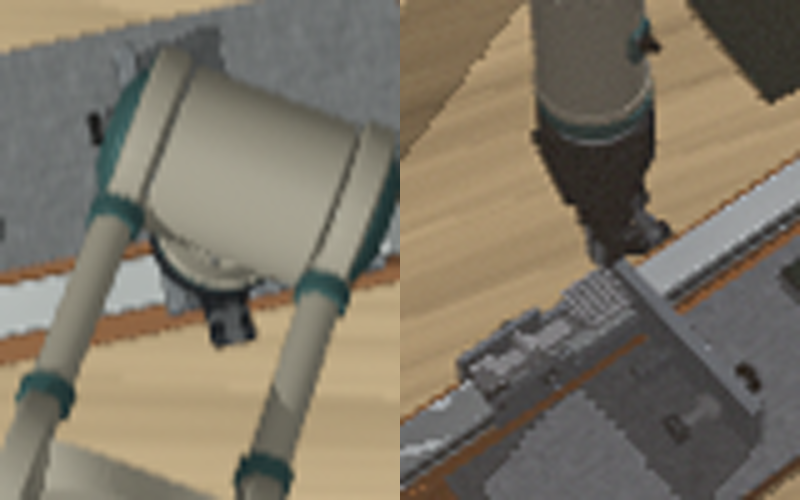

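The shut fingers hang above the pad, just behind the jaw plate. I back off 5 mm from the plate and go down gently.

Request:
{"name": "play_rows", "arguments": {
  "targets": [
    [-0.2,0,0.5,0,0,0],
    [-0.2,0,1.0,0,0,0],
    [-0.2,0,1.4,0,0,0],
    [-0.2,0,1.5,0,0,0],
    [-0.2,0,1.6,0,0,0],
    [-0.2,0,1.6,0,0,0]
  ]
}}

```text
clock: 5.25
tool_pos: [0.5492, -0.1202, 0.0701]
ee_rot: [[-0.235, 0.972, 0.0], [0.972, 0.235, 0.0], [-0.0, 0.0, -1.0]]
ft_force: [-0.6, 0.3, -0.0]
grip_width: 0.0004
grip_force: 0.0
```

Request:
{"name": "play_rows", "arguments": {
  "targets": [
    [0,0,0.06,0,0,0],
    [0,0,0.12,0,0,0],
    [0,0,0.18,0,0,0],
    [0,0,0.24,0,0,0],
    [0,0,0.24,0,0,0]
  ]
}}

```text
clock: 5.88
tool_pos: [0.5493, -0.1204, 0.0651]
ee_rot: [[-0.235, 0.972, 0.001], [0.972, 0.235, -0.001], [-0.001, 0.001, -1.0]]
ft_force: [-1.3, -0.1, 8.2]
grip_width: -0.0
grip_force: 3.9
```

Request:
{"name": "play_rows", "arguments": {
  "targets": [
    [0,0,0.08,0,0,0],
    [0,0,0.16,0,0,0],
    [0,0,0.24,0,0,0],
    [0,0,0.3,0,0,0],
    [0,0,0.3,0,0,0],
    [0,0,0.3,0,0,0]
  ]
}}

```text
clock: 6.62
tool_pos: [0.5494, -0.1206, 0.0583]
ee_rot: [[-0.235, 0.972, 0.001], [0.972, 0.235, -0.001], [-0.001, 0.001, -1.0]]
ft_force: [-2.5, 0.2, 11.2]
grip_width: -0.0001
grip_force: 5.5
```

Request:
{"name": "play_rows", "arguments": {
  "targets": [
    [0.1,0,0,0,0,0],
    [0.2,0,0,0,0,0],
    [0.3,0,0,0,0,0],
    [0.4,0,0,0,0,0],
    [0.5,0,0,0,0,0],
    [0.6,0,0,0,0,0],
    [0.7,0,0,0,0,0],
    [0.8,0,0,0,0,0]
  ]
}}

```text
clock: 7.62
tool_pos: [0.5449, -0.1017, 0.0584]
ee_rot: [[-0.235, 0.972, 0.002], [0.972, 0.235, -0.002], [-0.003, 0.001, -1.0]]
ft_force: [-2.4, -1.5, 11.4]
grip_width: -0.0001
grip_force: 5.3
```

```bash
cat >> h.py <<'E'
def st():
    s=readout.get_state(); f=s["ft_force"]; d=np.array([-.235,.972,0]); P=s["tool_pos"]-np.array([.591,-.008,0])
    print("t",s["clock"],"fy",round(f@d,2),"fx",round(f@[.972,.235,0],2),"fz",round(f[2],2),"bed",np.round([P@[.972,.235,0],P@d,s["tool_pos"][2]],4))
E
python3 - <<'E'
from h import *
st()
for c in ("top","scene"):
    p=eyes.read_camera(c)
    for n in ("jaw","bumper_hole"):
        for d in tip_of(p,n)[:1]: print(c,n,d["conf"],np.round(d["point"],4))
E
```

```text
t 7.625 fy -0.94 fx -2.65 fz 11.39 bed [-0.0668 -0.0803  0.0584]
top jaw 0.69 [ 0.5367 -0.0738  0.0435]
top bumper_hole 0.48 [ 0.6332 -0.0527  0.028 ]
scene jaw 0.55 [ 0.4858  0.4938 -0.0015]
scene bumper_hole 0.6 [ 0.6377 -0.0538  0.0267]
```

Request:
{"name": "play_rows", "arguments": {
  "targets": [
    [0.1,0,0,0,0,0],
    [0.2,0,0,0,0,0],
    [0.3,0,0,0,0,0],
    [0.4,0,0,0,0,0],
    [0.5,0,0,0,0,0],
    [0.6,0,0,0,0,0],
    [0.7,0,0,0,0,0],
    [0.8,0,0,0,0,0],
    [0.9,0,0,0,0,0],
    [1.0,0,0,0,0,0]
  ]
}}

```text
clock: 9.18
tool_pos: [0.5391, -0.0774, 0.0584]
ee_rot: [[-0.235, 0.972, 0.002], [0.972, 0.235, -0.002], [-0.002, 0.001, -1.0]]
ft_force: [-2.3, -1.3, 11.6]
grip_width: -0.0003
grip_force: 5.3
```

```bash
python3 - <<'E'
from h import *
st()
p=eyes.read_camera("scene")
cv2.imwrite("pics/s1.png",cv2.resize(p["pixels"][150:290,240:420,::-1],(720,560),interpolation=cv2.INTER_CUBIC))
E
```

```text
t 9.175 fy -0.74 fx -2.54 fz 11.58 bed [-0.0668 -0.0552  0.0584]
```

View pics/s1.png

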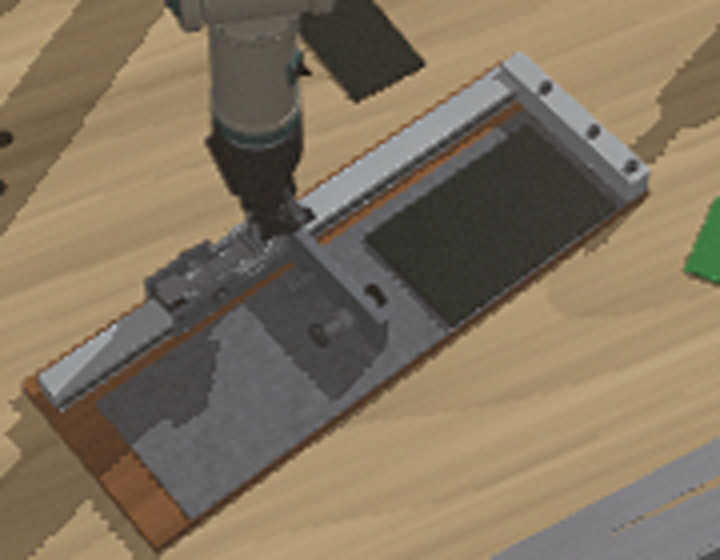

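The scene crop shows the bumper (375,295) about 20 mm short of the pane's near edge (405,270). I continue more slowly.

Request:
{"name": "play_rows", "arguments": {
  "targets": [
    [0.06,0,0,0,0,0],
    [0.12,0,0,0,0,0],
    [0.18,0,0,0,0,0],
    [0.24,0,0,0,0,0],
    [0.3,0,0,0,0,0],
    [0.36,0,0,0,0,0],
    [0.42,0,0,0,0,0],
    [0.48,0,0,0,0,0],
    [0.54,0,0,0,0,0],
    [0.6,0,0,0,0,0]
  ]
}}

```text
clock: 10.48
tool_pos: [0.5355, -0.0628, 0.0583]
ee_rot: [[-0.235, 0.972, 0.002], [0.972, 0.235, -0.002], [-0.002, 0.001, -1.0]]
ft_force: [-2.9, -2.9, 10.7]
grip_width: 0.0001
grip_force: 5.3
```

Request:
{"name": "play_rows", "arguments": {
  "targets": [
    [0.04,0,0,0,0,0],
    [0.08,0,0,0,0,0],
    [0.12,0,0,0,0,0],
    [0.16,0,0,0,0,0],
    [0.2,0,0,0,0,0],
    [0.24,0,0,0,0,0]
  ]
}}

```text
clock: 11.22
tool_pos: [0.5341, -0.0569, 0.0583]
ee_rot: [[-0.235, 0.972, 0.002], [0.972, 0.235, -0.002], [-0.002, 0.001, -1.0]]
ft_force: [-3.7, -1.6, 10.9]
grip_width: 0.0001
grip_force: 5.4
```

```bash
python3 -c "
from h import *
st()"
```

```text
t 11.225 fy -0.66 fx -4.01 fz 10.91 bed [-0.0668 -0.0341  0.0583]
```

Request:
{"name": "play_rows", "arguments": {
  "targets": [
    [0.04,0,0,0,0,0],
    [0.08,0,0,0,0,0],
    [0.12,0,0,0,0,0],
    [0.16,0,0,0,0,0]
  ]
}}

```text
clock: 11.72
tool_pos: [0.5332, -0.053, 0.0583]
ee_rot: [[-0.235, 0.972, 0.002], [0.972, 0.235, -0.002], [-0.002, 0.001, -1.0]]
ft_force: [-2.2, -1.8, 11.5]
grip_width: 0.0004
grip_force: 5.4
```

Request:
{"name": "play_rows", "arguments": {
  "targets": [
    [0.04,0,0,0,0,0],
    [0.08,0,0,0,0,0],
    [0.12,0,0,0,0,0],
    [0.16,0,0,0,0,0]
  ]
}}

```text
clock: 12.22
tool_pos: [0.5322, -0.0491, 0.0583]
ee_rot: [[-0.235, 0.972, 0.002], [0.972, 0.235, -0.002], [-0.002, 0.001, -1.0]]
ft_force: [-3.0, -2.2, 11.1]
grip_width: 0.0
grip_force: 5.4
```

```bash
python3 - <<'E'
from h import *
st()
p=eyes.read_camera("scene")
cv2.imwrite("pics/s2.png",cv2.resize(p["pixels"][150:290,240:420,::-1],(720,560),interpolation=cv2.INTER_CUBIC))
for d in trace(p,"pane")[:3]:
    cn=max(cv2.findContours(d["mask"].astype(np.uint8),0,2)[0],key=cv2.contourArea)[:,0]
    print("pane",d["conf"],cv2.minAreaRect(back(p,cn,.024)[:,:2].astype(np.float32)))
E
```

```text
t 12.225 fy -1.41 fx -3.39 fz 11.08 bed [-0.0668 -0.0261  0.0583]
pane 0.94 ((0.5971985459327698, 0.1225799098610878), (0.12423145025968552, 0.20250487327575684), 14.051430702209473)
pane 0.74 ((0.32192981243133545, 0.35498717427253723), (0.20150557160377502, 0.12380587309598923), 45.3787727355957)
pane 0.7 ((0.7460430860519409, 0.3336319327354431), (0.1412484347820282, 0.08959638327360153), 40.97862243652344)
```

View pics/s2.png

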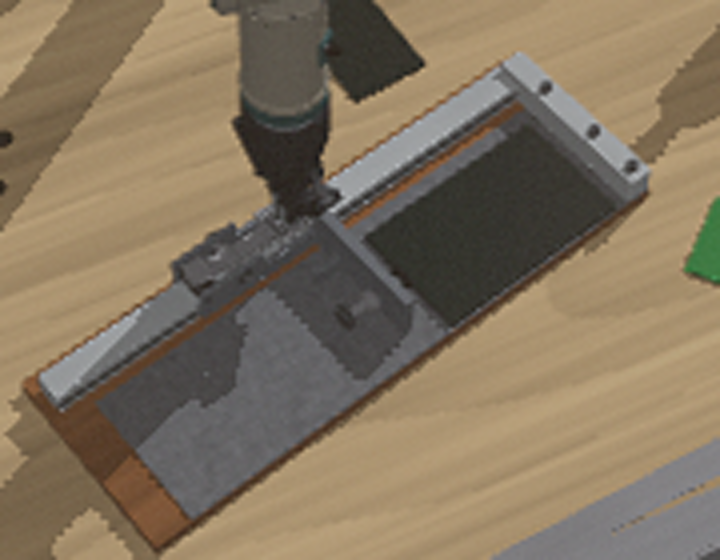

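The bumper is at the pane's edge (about (405,280)); the pane still hasn't moved. I feel ahead in small steps.

Request:
{"name": "play_rows", "arguments": {
  "targets": [
    [0.03,0,0,0,0,0],
    [0.06,0,0,0,0,0],
    [0.09,0,0,0,0,0],
    [0.12,0,0,0,0,0]
  ]
}}

```text
clock: 12.82
tool_pos: [0.5315, -0.0462, 0.0583]
ee_rot: [[-0.235, 0.972, 0.002], [0.972, 0.235, -0.002], [-0.002, 0.001, -1.0]]
ft_force: [-2.9, -2.2, 12.0]
grip_width: -0.0
grip_force: 5.4
```

Request:
{"name": "play_rows", "arguments": {
  "targets": [
    [0.03,0,0,0,0,0],
    [0.06,0,0,0,0,0],
    [0.09,0,0,0,0,0],
    [0.12,0,0,0,0,0]
  ]
}}

```text
clock: 13.32
tool_pos: [0.5311, -0.0443, 0.0584]
ee_rot: [[-0.236, 0.972, 0.002], [0.972, 0.236, -0.004], [-0.004, 0.001, -1.0]]
ft_force: [-2.8, -4.7, 10.4]
grip_width: -0.0
grip_force: 5.0
```

```bash
python3 - <<'E'
from h import *
st()
for c in("scene","top"):
  p=eyes.read_camera(c)
  for d in trace(p,"pane")[:3]:
    cn=max(cv2.findContours(d["mask"].astype(np.uint8),0,2)[0],key=cv2.contourArea)[:,0]
    r=cv2.minAreaRect(back(p,cn,.024)[:,:2].astype(np.float32))
    if .5<r[0][0]<.7: print("pane",d["conf"],r)
E
```

```text
t 13.325 fy -3.91 fx -3.83 fz 10.39 bed [-0.0667 -0.0212  0.0584]
pane 0.6 ((0.5976616740226746, 0.12454529106616974), (0.12170714139938354, 0.20044368505477905), 13.920392036437988)
pane 0.6 ((0.5978831052780151, 0.1270793080329895), (0.11987338215112686, 0.19524116814136505), 12.97568416595459)
```

Request:
{"name": "play_rows", "arguments": {
  "targets": [
    [0.03,0,0,0,0,0],
    [0.06,0,0,0,0,0],
    [0.09,0,0,0,0,0],
    [0.12,0,0,0,0,0]
  ]
}}

```text
clock: 14.02
tool_pos: [0.5304, -0.0414, 0.0584]
ee_rot: [[-0.236, 0.972, 0.002], [0.972, 0.236, -0.004], [-0.004, 0.001, -1.0]]
ft_force: [-2.3, -5.4, 10.7]
grip_width: 0.0
grip_force: 5.0
```

Request:
{"name": "play_rows", "arguments": {
  "targets": [
    [0.03,0,0,0,0,0],
    [0.06,0,0,0,0,0],
    [0.09,0,0,0,0,0]
  ]
}}

```text
clock: 14.4
tool_pos: [0.5299, -0.0392, 0.0583]
ee_rot: [[-0.236, 0.972, 0.002], [0.972, 0.236, -0.004], [-0.004, 0.001, -1.0]]
ft_force: [-4.0, -4.8, 10.4]
grip_width: 0.0001
grip_force: 5.0
```

```bash
cat >> h.py <<'E'
def pane(cams=("scene","top")):
  st()
  for c in cams:
   p=eyes.read_camera(c)
   for d in trace(p,"pane")[:4]:
    cn=max(cv2.findContours(d["mask"].astype(np.uint8),0,2)[0],key=cv2.contourArea)[:,0]
    r=cv2.minAreaRect(back(p,cn,.024)[:,:2].astype(np.float32))
    if .5<r[0][0]<.7 and r[0][1]>.05: print("pane",d["conf"],np.round(r[0],4),r[2])
E
python3 -c "
from h import *
pane()"
```

```text
t 14.4 fy -3.71 fx -4.98 fz 10.44 bed [-0.0668 -0.0159  0.0583]
pane 0.8 [0.5956 0.1294] 13.415562629699707
pane 0.66 [0.5959 0.1313] 13.439618110656738
```

Request:
{"name": "play_rows", "arguments": {
  "targets": [
    [0.03,0,0,0,0,0],
    [0.06,0,0,0,0,0],
    [0.09,0,0,0,0,0],
    [0.12,0,0,0,0,0]
  ]
}}

```text
clock: 15.1
tool_pos: [0.5292, -0.0363, 0.0583]
ee_rot: [[-0.236, 0.972, 0.002], [0.972, 0.236, -0.004], [-0.004, 0.001, -1.0]]
ft_force: [-2.4, -5.0, 11.6]
grip_width: 0.0001
grip_force: 5.0
```

Request:
{"name": "play_rows", "arguments": {
  "targets": [
    [0.03,0,0,0,0,0],
    [0.06,0,0,0,0,0],
    [0.08,0,0,0,0,0]
  ]
}}

```text
clock: 15.48
tool_pos: [0.5287, -0.0343, 0.0583]
ee_rot: [[-0.236, 0.972, 0.002], [0.972, 0.236, -0.004], [-0.004, 0.001, -1.0]]
ft_force: [-2.1, -4.2, 10.7]
grip_width: 0.0003
grip_force: 5.0
```

```bash
python3 -c "
from h import *
pane()"
```

```text
t 15.475 fy -3.62 fx -3.0 fz 10.66 bed [-0.0667 -0.0109  0.0583]
pane 0.7 [0.5955 0.1348] 13.3541259765625
pane 0.88 [0.5956 0.1363] 13.707331657409668
```

Request:
{"name": "play_rows", "arguments": {
  "targets": [
    [0.02,0,0,0,0,0],
    [0.04,0,0,0,0,0]
  ]
}}

```text
clock: 15.92
tool_pos: [0.5284, -0.0333, 0.0583]
ee_rot: [[-0.236, 0.972, 0.002], [0.972, 0.236, -0.004], [-0.004, 0.001, -1.0]]
ft_force: [-2.3, -4.2, 10.9]
grip_width: -0.0002
grip_force: 5.0
```

Request:
{"name": "play_rows", "arguments": {
  "targets": [
    [0.02,0,0,0,0,0],
    [0.04,0,0,0,0,0]
  ]
}}

```text
clock: 16.18
tool_pos: [0.5283, -0.0327, 0.0584]
ee_rot: [[-0.236, 0.972, 0.002], [0.972, 0.236, -0.004], [-0.005, 0.001, -1.0]]
ft_force: [-2.9, -5.7, 10.6]
grip_width: -0.0001
grip_force: 4.8
```

```bash
python3 - <<'E'
from h import *
pane(("top",))
p=eyes.read_camera("scene")
cv2.imwrite("pics/s3.png",cv2.resize(p["pixels"][155:235,320:420,::-1],(800,600),interpolation=cv2.INTER_CUBIC)[:600])
st()
E
```

```text
t 16.175 fy -4.9 fx -4.14 fz 10.59 bed [-0.0667 -0.0092  0.0584]
t 16.325 fy -4.07 fx -4.06 fz 10.53 bed [-0.0667 -0.0092  0.0583]
```

View pics/s3.png

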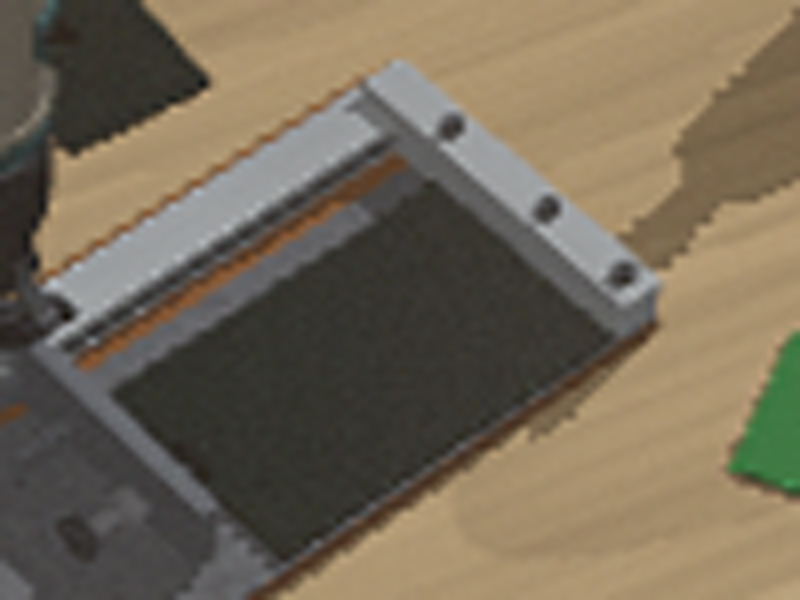

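The pane appears to be up against the block face, or nearly. Now half-millimetre steps, with averaged force.

Request:
{"name": "play_rows", "arguments": {
  "targets": [
    [0.02,0,0,0,0,0],
    [0.04,0,0,0,0,0],
    [0.04,0,0,0,0,0]
  ]
}}

```text
clock: 16.7
tool_pos: [0.5284, -0.0319, 0.0584]
ee_rot: [[-0.236, 0.972, 0.003], [0.972, 0.236, -0.005], [-0.005, 0.002, -1.0]]
ft_force: [-2.9, -6.4, 10.6]
grip_width: 0.0003
grip_force: 4.7
```

```bash
cat >> h.py <<'E'
def avg(n=8):
    F=[];Q=[]
    for _ in range(n):
        eyes.read_camera("top"); s=readout.get_state(); F.append(s["ft_force"]);Q.append(s["tool_pos"])
    F=np.array(F);P=np.mean(Q,0)-[.591,-.008,0]; fy=F@[-.235,.972,0]
    print("t",s["clock"],"fy %.2f +- %.2f"%(fy.mean(),fy.std()/n**.5),"fz",F[:,2].mean().round(2),"bedy %.4f z %.4f"%(P@[-.235,.972,0],P[2]))
E
python3 -c "
from h import *
avg()"
```

```text
t 17.1 fy -4.91 +- 0.15 fz 10.32 bedy -0.0085 z 0.0584
```

Request:
{"name": "play_rows", "arguments": {
  "targets": [
    [0.02,0,0,0,0,0],
    [0.04,0,0,0,0,0],
    [0.04,0,0,0,0,0]
  ]
}}

```text
clock: 17.48
tool_pos: [0.5285, -0.031, 0.0585]
ee_rot: [[-0.236, 0.972, 0.004], [0.972, 0.236, -0.005], [-0.005, 0.003, -1.0]]
ft_force: [-0.9, -5.9, 9.3]
grip_width: -0.0
grip_force: 4.6
```

```bash
python3 -c "
from h import *
avg(4);pane(('top','scene'))"
```

```text
t 17.675 fy -5.11 +- 0.19 fz 9.92 bedy -0.0076 z 0.0585
t 17.675 fy -5.16 fx -2.54 fz 9.98 bed [-0.0661 -0.0077  0.0585]
pane 0.94 [0.5962 0.1357] 13.813977241516113
pane 0.64 [0.5945 0.1332] 14.111721992492676
```

Request:
{"name": "play_rows", "arguments": {
  "targets": [
    [0.02,0,0,0,0,0],
    [0.04,0,0,0,0,0],
    [0.04,0,0,0,0,0]
  ]
}}

```text
clock: 18.25
tool_pos: [0.5286, -0.0299, 0.0585]
ee_rot: [[-0.236, 0.972, 0.005], [0.972, 0.236, -0.005], [-0.005, 0.003, -1.0]]
ft_force: [-1.6, -5.2, 9.8]
grip_width: -0.0
grip_force: 4.5
```

```bash
python3 - <<'E'
from h import *
avg(4)
print(np.round(readout.get_state()["tool_pos"],4))
p=eyes.read_camera("scene")
cv2.imwrite("pics/s4.png",cv2.resize(p["pixels"][165:240,280:380,::-1],(800,600),interpolation=cv2.INTER_CUBIC))
for n in ("jaw","bumper_hole"):
  for d in tip_of(p,n)[:1]: print(n,d["conf"],np.round(d["point"],4))
E
```

```text
t 18.45 fy -5.14 +- 0.08 fz 9.59 bedy -0.0067 z 0.0585
[ 0.5287 -0.03    0.0586]
jaw 0.96 [ 0.5192 -0.0073  0.0422]
bumper_hole 0.69 [0.6195 0.014  0.0288]
```

View pics/s4.png

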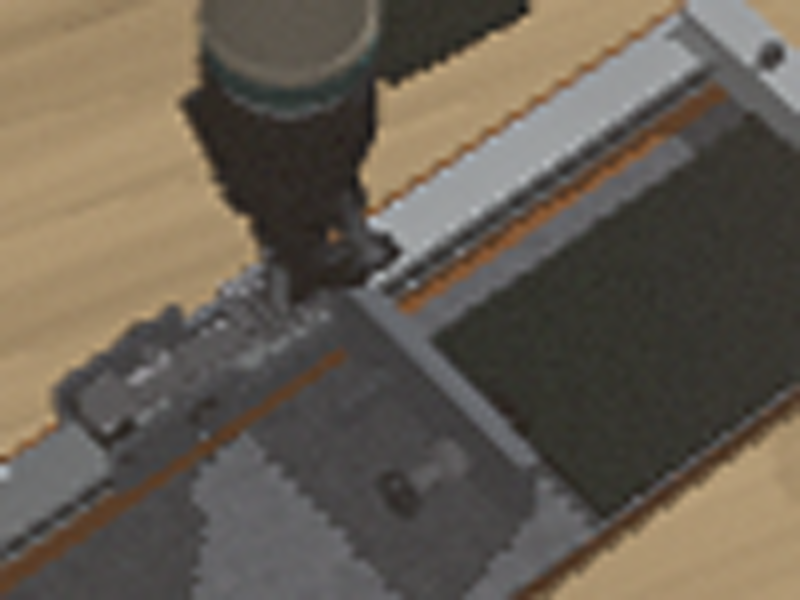

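Request:
{"name": "play_rows", "arguments": {
  "targets": [
    [0.02,0,0,0,0,0],
    [0.03,0,0,0,0,0],
    [0.03,0,0,0,0,0]
  ]
}}

```text
clock: 18.98
tool_pos: [0.5287, -0.0293, 0.0586]
ee_rot: [[-0.236, 0.972, 0.005], [0.972, 0.236, -0.005], [-0.006, 0.004, -1.0]]
ft_force: [-0.4, -5.6, 10.0]
grip_width: -0.0002
grip_force: 4.4
```

```bash
python3 -c "
from h import *
avg(4)"
```

```text
t 19.175 fy -5.75 +- 0.36 fz 9.17 bedy -0.0061 z 0.0586
```

Request:
{"name": "play_rows", "arguments": {
  "targets": [
    [0.02,0,0,0,0,0],
    [0.03,0,0,0,0,0],
    [0.03,0,0,0,0,0]
  ]
}}

```text
clock: 19.55
tool_pos: [0.5287, -0.0287, 0.0586]
ee_rot: [[-0.236, 0.972, 0.005], [0.972, 0.236, -0.005], [-0.006, 0.004, -1.0]]
ft_force: [-0.6, -5.8, 8.8]
grip_width: -0.0
grip_force: 4.3
```

```bash
python3 -c "
from h import *
avg(4)"
```

```text
t 19.75 fy -5.62 +- 0.26 fz 9.32 bedy -0.0055 z 0.0586
```

Request:
{"name": "play_rows", "arguments": {
  "targets": [
    [0.02,0,0,0,0,0],
    [0.03,0,0,0,0,0],
    [0.03,0,0,0,0,0]
  ]
}}

```text
clock: 20.12
tool_pos: [0.5287, -0.0278, 0.0586]
ee_rot: [[-0.236, 0.972, 0.006], [0.972, 0.236, -0.005], [-0.006, 0.004, -1.0]]
ft_force: [-0.1, -5.0, 9.3]
grip_width: -0.0
grip_force: 4.3
```

```bash
python3 -c "
from h import *
avg(4)"
```

```text
t 20.325 fy -5.61 +- 0.12 fz 9.38 bedy -0.0046 z 0.0586
```

Request:
{"name": "play_rows", "arguments": {
  "targets": [
    [0.02,0,0,0,0,0],
    [0.03,0,0,0,0,0],
    [0.03,0,0,0,0,0]
  ]
}}

```text
clock: 20.7
tool_pos: [0.5287, -0.0272, 0.0586]
ee_rot: [[-0.236, 0.972, 0.006], [0.972, 0.236, -0.005], [-0.006, 0.005, -1.0]]
ft_force: [-0.2, -6.0, 8.7]
grip_width: -0.0002
grip_force: 4.5
```

```bash
python3 -c "
from h import *
avg(4)"
```

```text
t 20.9 fy -5.84 +- 0.29 fz 9.02 bedy -0.0040 z 0.0586
```

Request:
{"name": "play_rows", "arguments": {
  "targets": [
    [0.02,0,0,0,0,0],
    [0.04,0,0,0,0,0],
    [0.04,0,0,0,0,0]
  ]
}}

```text
clock: 21.28
tool_pos: [0.5286, -0.0267, 0.0586]
ee_rot: [[-0.237, 0.972, 0.006], [0.972, 0.237, -0.006], [-0.007, 0.005, -1.0]]
ft_force: [-0.0, -7.1, 9.1]
grip_width: 0.0
grip_force: 5.0
```

```bash
python3 -c "
from h import *
avg(4)"
```

```text
t 21.475 fy -7.17 +- 0.16 fz 8.72 bedy -0.0035 z 0.0586
```

Request:
{"name": "play_rows", "arguments": {
  "targets": [
    [0.02,0,0,0,0,0],
    [0.03,0,0,0,0,0],
    [0.03,0,0,0,0,0]
  ]
}}

```text
clock: 21.85
tool_pos: [0.5285, -0.0264, 0.0587]
ee_rot: [[-0.237, 0.971, 0.006], [0.971, 0.237, -0.006], [-0.008, 0.005, -1.0]]
ft_force: [0.5, -8.8, 8.3]
grip_width: -0.0
grip_force: 6.1
```

```bash
python3 -c "
from h import *
avg(4)"
```

```text
t 22.05 fy -8.27 +- 0.18 fz 8.98 bedy -0.0032 z 0.0587
```

The finger is now on the jaw's rear face, with about 7 N net on the bumper. I let the lever up slowly, holding forward, then back off.

Request:
{"name": "play_rows", "arguments": {
  "targets": [
    [0,0,-0.06,0,0,0],
    [0,0,-0.12,0,0,0],
    [0,0,-0.18,0,0,0],
    [0,0,-0.24,0,0,0],
    [0,0,-0.3,0,0,0],
    [0,0,-0.36,0,0,0],
    [0,0,-0.42,0,0,0],
    [0,0,-0.42,0,0,0]
  ]
}}

```text
clock: 23.05
tool_pos: [0.528, -0.0263, 0.0671]
ee_rot: [[-0.237, 0.972, 0.005], [0.972, 0.237, -0.006], [-0.007, 0.003, -1.0]]
ft_force: [4.0, -8.9, -4.4]
grip_width: 0.0002
grip_force: 4.7
```

```bash
python3 -c "
from h import *
avg(4)"
```

```text
t 23.25 fy -9.10 +- 0.28 fz -4.71 bedy -0.0030 z 0.0671
```

Request:
{"name": "play_rows", "arguments": {
  "targets": [
    [-0.05,0,-0.02,0,0,0],
    [-0.1,0,-0.04,0,0,0],
    [-0.2,0,-0.06,0,0,0],
    [-0.3,0,-0.1,0,0,0],
    [-0.3,0,-0.8,0,0,0],
    [-0.3,0,-2,0,0,0],
    [-0.3,0,-4,0,0,0],
    [-0.3,0,-5,0,0,0]
  ]
}}

```text
clock: 24.25
tool_pos: [0.5281, -0.03, 0.1948]
ee_rot: [[-0.235, 0.972, 0.003], [0.972, 0.235, 0.0], [-0.001, 0.003, -1.0]]
ft_force: [0.2, -0.7, -1.4]
grip_width: 0.0002
grip_force: 0.0
```

Request:
{"name": "play_rows", "arguments": {
  "targets": [
    [-2,-2,0,0,0,0],
    [-4,-4,0,0,0,0],
    [-6,-6,0,0,0,0],
    [-6,-6,0,0,0,0]
  ]
}}

```text
clock: 24.75
tool_pos: [0.4148, -0.213, 0.1922]
ee_rot: [[-0.232, 0.973, -0.001], [0.973, 0.232, 0.0], [0.0, -0.001, -1.0]]
ft_force: [-0.3, -0.9, -1.1]
grip_width: -0.0006
grip_force: 0.0
```

```bash
python3 - <<'E'
from h import *
pane()
p=eyes.read_camera("top")
for n in ("jaw","thumb_pad","bumper_hole"):
  for d in tip_of(p,n)[:1]: print(n,d["conf"],np.round(d["point"],4))
cv2.imwrite("pics/end.png",cv2.resize(p["pixels"][125:240,215:415,::-1],(800,460),interpolation=cv2.INTER_CUBIC))
E
```

```text
t 24.75 fy -0.81 fx -0.49 fz -1.06 bed [-0.2194 -0.1578  0.1922]
pane 0.96 [0.594  0.1361] 13.434561729431152
pane 0.93 [0.5948 0.1364] 13.499024391174316
jaw 0.56 [ 0.521  -0.004   0.0397]
thumb_pad 0.71 [ 0.52   -0.0031  0.04  ]
bumper_hole 0.89 [0.6173 0.0189 0.027 ]
```

View pics/end.png

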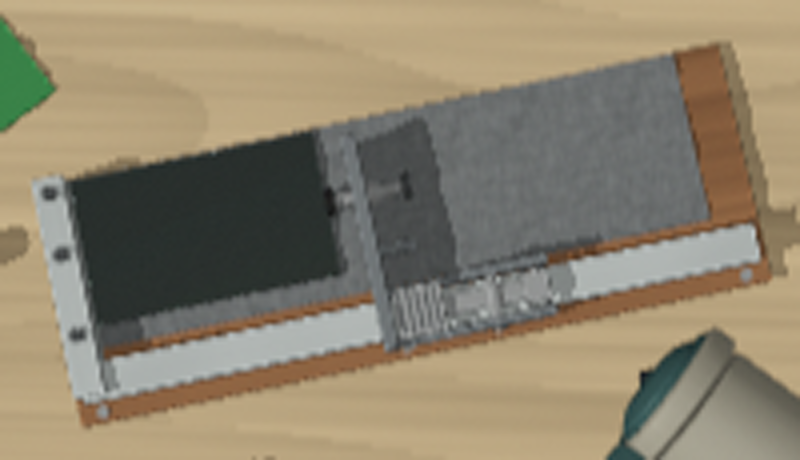

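The pane lies flat against the block with the bumper on it. The arm is clear, so I hand in.

```bash
python3 -c "
from plant import ticket
print(ticket.sign_off())"
```

```text
the job is handed in; nothing more can be done
None
```

The pane is clamped flat against the fixed block, with an estimated 7–8 N on the bumper (from the push force, not measured once the brake was on), the lever up and the arm clear; I handed it in at about 25 s.

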